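Park the press roller at the top of its ramp

TASK

Put the steel press roller away on its ramp: with the fingertips push it up the slope and over the crest until it rests in the seat against the stop board at the top, keeping your fingers behind it all the way so that it never runs free on the slope, forward or back. Then push the red keeper arm (the black peg near its end is there to push on) round until it is fully closed across the ramp behind the roller. Only push: never lift or carry the roller, and leave the other things on the table where they are.

Things in the scene. Friction and masses are not known exactly. Their poses are not given: they have to be found in the camera images.
- ramp: wooden parking ramp fixed to the table, base 256 mm (x) by 190 mm (y). Origin at table height on its middle line; +x points uphill, z up. Local heights in mm: foot lip x -126 to -118, 16 high; level landing 12 high to x -70; then the slope to the crest. Deck 122 wide between side cheeks 10 thick, whose tops rise evenly from 26 (foot) to 44 (stop). Steel blocks outside the cheeks at x 30, y +-69.
- crest (a point): middle of the crest where the slope of 6.6 degrees ends, at ramp local x 46, z 25.5 mm. Beyond it the seat falls 8 degrees toward the stop, so that a roller left there stays against the stop.
- stop (a point): middle of the rubber face of the stop board at the top end, at ramp local x 96, z 47 mm; the board's top is 66 mm above the table. The fully home roller touches it and has its centre at ramp local x 71, z 47 mm.
- roller: polished steel press roller, a plain cylinder 50 mm diameter by 110 mm long, about 0.45 kg, low friction (about 0.4). Origin at its centre, y along its axis (x and z turn as it rolls). It starts lying across the landing at the foot of the ramp, not touching the lip. On the slope it rolls back by itself if let go.
- keeper (a joint): red keeper arm on an upright pivot: 0 = wide open (points downhill and outward on the ramp's -y side), 2.0 rad = end stop, fully closed, pointing along ramp +y across the deck, downhill of the parked roller. Turns clockwise from above as it grows: it points along ramp-frame angle pi/2 + 2.0 - value (from +x toward +y). Stays where left; under 1 N at the peg.
- keeper_pivot (a point): the keeper arm's pivot axis, at ramp local (30, -69) mm, at the arm's mid height, 52 mm above the table. The arm is 6 thick, 12 wide, and reaches 126 mm from the pivot; closed, its end lies over the steel rest (43 high) at local (30, 69).
- keeper_peg (a point): black upright peg near the free end of the keeper arm, 14 mm diameter, 117 mm from the pivot; this point is on its axis 74 mm above the table. The peg stands from the arm's top (55 mm above the table) to 92 mm.
- weight_spare_2: loose weight block wrapped in black and buff tape, 45x118x30 mm, beside the ramp on its -y side; origin under its centre. To be left alone.
- spacer_1: loose wooden spacer block, 24x75x24 mm, beside the ramp on its +y side; origin under its centre. To be left alone.
- tape_roll_3: loose roll of tan tape lying flat, 96 mm across and 48 mm high, on the left of the table; origin under its centre. To be left alone.
Mind the look-alikes: they are no part of the job. Several things have the shape of the roller; the one meant has the colours described above.

How it is judged (in metres and radians):
On the way, in this order (a step that is already met when the one before it is completed fails the run):
1. the roller is pushed up to the stop and lies in the seat, with the keeper still open (x of roller in the frame of ramp between 0.067 and 0.076 m and z of roller in the frame of ramp between 0.042 and 0.053 m and angle between the y axis of roller and the y axis of ramp, either way round below 0.08 rad and linear speed of roller below 0.03 m/s and value of joint keeper below 1 rad), for 0.2 s.
2. the keeper arm is closed behind the roller (x of roller in the frame of ramp between 0.067 and 0.076 m and z of roller in the frame of ramp between 0.042 and 0.053 m and angle between the y axis of roller and the y axis of ramp, either way round below 0.08 rad and value of joint keeper above 1.9 rad), for 0.2 s.
At the end, for the whole second after the job is handed in: The roller rests in the seat against the stop (centre within 4 mm of home along the ramp, square to it within 0.08 rad), at rest, and the keeper arm is closed (joint above 1.9 of 2.0 rad) (all of step 2 and linear speed of roller below 0.02 m/s); the robot touches nothing.
It fails at once if the roller runs free on the slope (faster than 0.12 m/s with no finger touching it, forward or back) (x of roller in the frame of ramp between -0.06 and 0.036 m and linear speed of roller above 0.12 m/s and contact force between each of the fingers, the arm and roller below 0.01 N).
It fails at once if the roller is lifted off the ramp or leaves it (z of roller in the frame of ramp above 0.06 m or z of roller in the frame of ramp below 0.03 m or x of roller in the frame of ramp below -0.115 m).
It fails at once if the roller is lifted while over the landing or lower slope (x of roller in the frame of ramp below -0.01 m and z of roller in the frame of ramp above 0.05 m).
It fails at once if the weight block, the spacer block or the tape roll is moved by more than 20 mm (distance of any of weight_spare_2, spacer_1, tape_roll_3 from where it was at the start of the episode above 0.02 m).
It also fails if it takes over 58 s, if anything falls off the work surface, if the arm or the gripper's body presses on something with over 40 N, if the wrist force passes 120 N, or if a joint passes its speed limit or range.

ROBOT

A 6-joint arm with a two-finger parallel gripper is mounted at the origin on a cart in front of the work surface, level with it; the furniture and walls round the work are solid. World frame = base frame: x ahead of the robot, y to its left, z up, the work surface at z = 0. Lengths are in mm, angles in degrees, forces in N, time in s.
With the tool pointing down it reaches from about 350 to 850 mm from the base axis. Payload 8.1 kg.
Tool frame: the origin (TCP) lies at the very end of the fingers, on their centre line; the grasp point (between the pads) lies 19 mm behind it (robot.grasp_offset is the z of the grasp point in the tool frame, in mm); z points along the fingers, y is the line along which they close (so a half turn about z gives the same grasp; the last joint's range is limited). The gripper opens to 93 mm and grips with 3 to 60 N. Pads are 15 mm wide; open, the fingers measure 128 mm over their backs; the gripper's body (75 mm by 188 mm) begins 65 mm behind the grasp point.
Start: joints at [63.805, 7.471, 85.268, -0, 87.261, -4.893], TCP at [217.955, 559.018, 218.635] pointing down, gripper open.
Joint ranges: [-169.43, 169.43], [-51.17, 129.36], [1.28, 143.12], [-76.62, 256.62], [0, 156.53], [-152.29, 152.29]. Speed limits (degrees/s): [136.94, 136.94, 159.86, 180, 180, 180].

INTERFACE

Orientations are given as [roll, pitch, yaw] about the fixed x, y, z axes, in that order (R = Rz(yaw) Ry(pitch) Rx(roll)).
In Python, from cell import robot, cams, ticket gives the robot as it stands.
- The arm moves only by the tool move_arm, never from a script. Its argument "rows" is a list of rows, each a list of 6 numbers: the shift along the tool's x, y, z in units of 30 mm (1.0 is 30 mm), then the turn, a rotation vector about the tool's x, y, z in units of 5 degrees (1.0 is 5 degrees). A call has 1 to 5 rows; each row is the pose to reach, as a shift and turn from the pose commanded when the call began, along the tool's axes at that moment; what a row does not reach only later rows make up. A row lasts 1/10 s, in which the tool goes at most 50 mm and 8.59 degrees, less where a joint would pass 70% of its speed; a pose out of reach is approached as far as the arm can. A call with a gripper value outside its range is refused whole. "grip" is the finger opening in mm, from 0 to 93, set as the call begins (left out, the last holds). The fingers move at their own pace and stop on an object; "newtons" is the grip in N (left out, the last holds). Time passes only in rows, so rows that repeat a pose let the fingers close. It gives the time, the measured TCP pose, the force, the opening and the grip force at its end, in the units of the state.
- robot.sense(): the state, without advancing time (a new reading comes with each control period).
- cams.grab_frame(name): name is "scene" or "top"; returns a dict with "color" (480x640x3 uint8, blue, green, red), "vfov" (degrees; the focal length in pixels is half the picture's height over the tangent of half this angle, whatever the lens; pixels are square), "cx", "cy" (the principal point, pixels), "extrinsics" (4x4, takes a point from world to camera coordinates). Camera axes: x right, y down, z forward; pixel columns grow to the right and rows downward; lengths in mm; the calibration is good to about 2 mm. A picture is of the moment at which its call begins. There is no depth.
- ticket.hand_in(): hands the job in; it is judged then, once.
The state is a dict: "clock": time; "joint_positions": joint angles; "joint_velocities": joint speeds; "effort": joint torques, N m; "position": TCP position; "tool_rot": TCP orientation; "wrist_force": force on the tool from outside, world axes, zero at the start; "torque": the same for the moment, N m; "opening": finger opening in mm; "gripper_force": force on a finger pad.
Only numpy, scipy, OpenCV 4.12 (cv2) and the standard library are available. Lean on these libraries where they do the work, as an engineer would, in place of code of your own. Each camera call takes 0.05 s, during which the arm holds its last target. There are 200 camera calls.

## Working session

There is one attempt and no reset: what is moved stays moved. The work goes in short steps, Python scripts to look and compute and a tool call to move; the robot and the scene stay as the last step left them, time stands still between calls to the robot, and variables do not carry over. Pictures are saved under pics/ and viewed, at most 10 in all, crops included, and the job is handed in when it is done.

Besides the shell and the picture viewer there is one more tool, called after "Call:" as name(argument=value, ...) on one line, values as JSON. move_arm: Moves the arm, as the interface text tells. Its arguments: {"type":"object","properties":{"rows":{"type":"array","items":{"type":"array","items":{"type":"number"}}},"grip":{"type":"number"},"newtons":{"type":"number"}},"required":["rows"]}

```bash
mkdir -p pics; ls
python3 - <<'E'
from cell import robot,cams
import cv2
for n in("scene","top"):
    f=cams.grab_frame(n); cv2.imwrite(f"pics/{n}0.png",f["color"]); print(n,f["vfov"],f["cx"],f["cy"],f["extrinsics"])
print(robot.sense())
E
```

```text
pics
scene 42.19118698904831 323.80130174955156 234.74310526890847 [[ 8.04277349e-01 -5.93912913e-01 -2.01344810e-02 -3.88804884e+02]
 [-4.30977489e-01 -5.59632522e-01 -7.07862871e-01  3.53207678e+02]
 [ 4.09140989e-01  5.77995582e-01 -7.06062857e-01  1.38503150e+03]
 [ 0.00000000e+00  0.00000000e+00  0.00000000e+00  1.00000000e+00]]
top 48.81859904941657 324.1754043905272 234.07777667598305 [[ 9.77643274e-03 -9.99938855e-01 -5.16797221e-03  9.54036218e+01]
 [-9.92255709e-01 -9.06106163e-03 -1.23881009e-01  5.96821937e+02]
 [ 1.23826607e-01  6.33906428e-03 -9.92283623e-01  1.56166270e+03]
 [ 0.00000000e+00  0.00000000e+00  0.00000000e+00  1.00000000e+00]]
{'clock': 0.1, 'joint_positions': array([ 6.38056735e+01,  7.50956026e+00,  8.53215294e+01, -1.21764520e-03,
        8.72615026e+01, -4.89369240e+00]), 'joint_velocities': array([ 0.04368993, -0.04684123, -0.15528708,  0.1073741 , -0.03011189,
       -0.01451034]), 'effort': array([ 9.42319857e-04, -5.61350691e+01, -4.93091476e+01,  7.70708593e-02,
        2.91781663e-02, -6.46772901e-05]), 'position': array([217.72825726, 558.56481494, 217.71954664]), 'tool_rot': array([-1.79907641e+02, -6.68706575e-03,  1.58699420e+02]), 'wrist_force': array([-0.11759006,  0.65190916,  0.48859618]), 'torque': array([-0.01014477, -0.08696193, -0.00536293]), 'gripper_force': 0.0, 'opening': 92.89173706202145}
```

View pics/scene0.png

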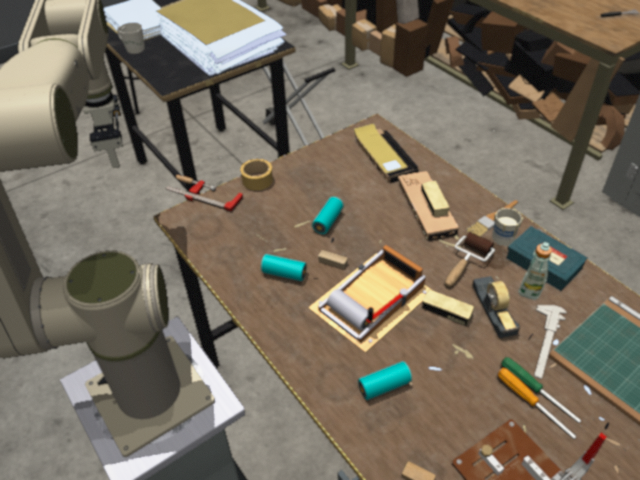

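View pics/top0.png

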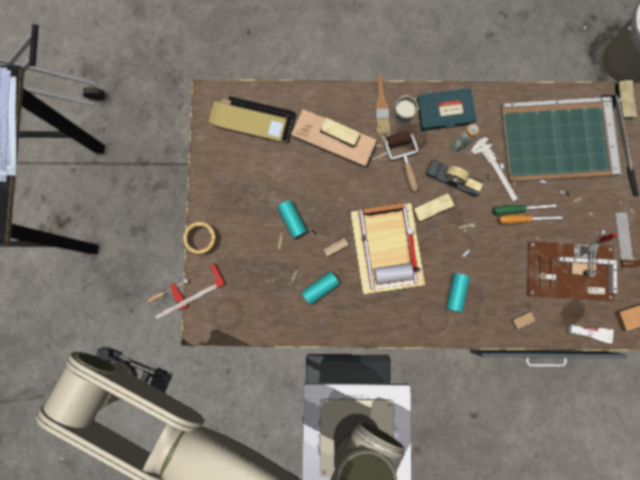

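The ramp is at about (388,248) in the top view, uphill toward the top of the picture. The grey roller is at (395,273) and the red keeper on the right at (413,252). I'll enlarge both views.

```bash
cat > h.py <<'E'
import numpy as np,cv2
from cell import robot,cams
def ray(f,u,v,z):
    fl=240/np.tan(np.radians(f["vfov"])/2);E=f["extrinsics"];R=E[:3,:3];c=-R.T@E[:3,3]
    d=R.T@np.array([(u-f["cx"])/fl,(v-f["cy"])/fl,1]);return c+d*(z-c[2])/d[2]
def proj(f,p):
    fl=240/np.tan(np.radians(f["vfov"])/2);E=f["extrinsics"];q=E[:3,:3]@np.array(p)+E[:3,3]
    return np.array([q[0]/q[2]*fl+f["cx"],q[1]/q[2]*fl+f["cy"]])
E
python3 - <<'E'
from h import *
t=cv2.imread("pics/top0.png");s=cv2.imread("pics/scene0.png")
a=cv2.resize(t[195:300,340:440],(400,420),interpolation=2*1)
b=cv2.resize(s[235:355,300:435][:, :],(400,356),interpolation=2)
o=np.zeros((420,800,3),np.uint8);o[:,:400]=a;o[:356,400:]=b
cv2.imwrite("pics/crop0.png",o)
f=cams.grab_frame("top")
h=cv2.cvtColor(t,cv2.COLOR_BGR2HSV)
m=cv2.inRange(h,(12,50,150),(35,200,255));m[:195]=0;m[300:]=0;m[:,:342]=0;m[:,430:]=0
cs,_=cv2.findContours(m,0,2)
pts=np.vstack([c for c in cs if cv2.contourArea(c)>20]);pts=pts[:,0]
pts=pts[~((pts[:,0]>412)&(pts[:,1]<225))]
r=cv2.minAreaRect(pts);print(r)
bx=cv2.boxPoints(r);W=[ray(f,u,v,4)[:2] for u,v in bx];print(bx,W,[np.linalg.norm(W[i]-W[i-1]) for i in range(4)])
def cen(m):
    c=max(cv2.findContours(m,0,2)[0],key=cv2.contourArea);return cv2.minAreaRect(c),cv2.contourArea(c)
m=cv2.inRange(h,(0,0,100),(180,50,255));m[:258]=0;m[290:]=0;m[:,:365]=0;m[:,424:]=0
print("roller",cen(m),cv2.minAreaRect(np.argwhere(m)[:,::-1].astype(np.float32)))
m=cv2.inRange(h,(0,170,90),(7,255,255))|cv2.inRange(h,(174,170,90),(180,255,255));m[:200]=0;m[290:]=0;m[:,:365]=0;m[:,424:]=0
print("keeper",cen(m))
E
```

```text
((380.81085205078125, 248.86488342285156), (85.15866088867188, 75.95233154296875), 80.53767395019531)
[[336.35138 213.10812]
 [411.27032 200.62164]
 [425.27032 284.62164]
 [350.35138 297.10812]] [array([665.95347399,  64.12598459]), array([ 707.34760192, -168.49383641]), array([ 447.6357129 , -208.36604585]), array([407.62116741,  19.76497652])] [np.float64(262.1134862236583), np.float64(236.27410977975575), np.float64(262.7547494906944), np.float64(231.61374575061117)]
roller (((391.50604248046875, 271.0549011230469), (31.583419799804688, 47.81686019897461), 83.6598129272461), 809.5) ((392.6906433105469, 274.42462158203125), (54.702537536621094, 30.848234176635742), 2.38594388961792)
keeper (((412.0641174316406, 250.99163818359375), (32.24856948852539, 2.716122627258301), 82.56858825683594), 40.5)
```

View pics/crop0.png

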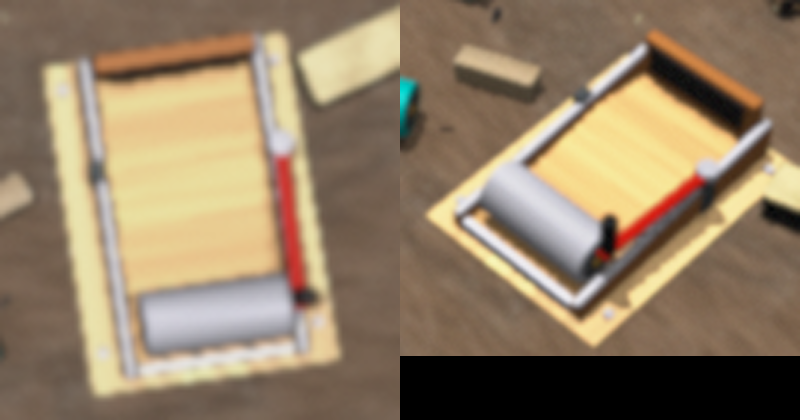

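```bash
cat > m.py <<'E'
from h import *
f=cams.grab_frame("top");s=cams.grab_frame("scene")
T=lambda x,y:(340+x/4,195+y/4); S=lambda x,y:(300+(x-400)/2.963,235+y/2.963)
c=np.array([ray(f,*T(*p),3)[:2] for p in[(45,67),(285,33),(340,355),(97,397)]])  # +y top,-y top,-y foot,+y foot
loc=np.array([(128,95),(128,-95),(-128,-95),(-128,95)],float)
print([round(np.linalg.norm(c[i]-c[i-1])) for i in range(4)])
A=loc-loc.mean(0);B=c-c.mean(0);yaw=np.arctan2((A[:,0]*B[:,1]-A[:,1]*B[:,0]).sum(),(A*B).sum())
R=np.array([[np.cos(yaw),-np.sin(yaw)],[np.sin(yaw),np.cos(yaw)]]);o=c.mean(0)
print("origin",o,"yaw",np.degrees(yaw),"resid",(c-o)@R-loc)
L=lambda p:(R.T@(p[:2]-o)).round(1)
W=lambda x,y,z:np.array([*(o+R@np.array([x,y])),z])
print("pivot cap",L(ray(f,*T(282,142),57)),"stop top ends",L(ray(f,*T(95,62),66)),L(ray(f,*T(253,43),66)))
print("roller ctr",L(ray(f,*T(218,315),42)),"ends",L(ray(f,*T(150,322),42)),L(ray(f,*T(290,308),42)))
print("peg base/top",L(ray(f,*T(300,297),55)),L(ray(f,*T(310,297),92)))
print("scene peg top",L(ray(s,*S(608,218),92)),"base",L(ray(s,*S(605,258),55)),"foot corners",L(ray(s,*S(427,214),3)),L(ray(s,*S(597,346),3)),"pivot",L(ray(s,*S(707,168),57)))
k=lambda v:(30+117*np.cos(np.pi/2+2-v),-69+117*np.sin(np.pi/2+2-v))
for v in(0,.2,.4):
  p=W(*k(v),92);print(v,np.round(k(v)),proj(f,p),proj(s,p))
print("expected",T(310,297),S(608,218))
E
python3 m.py
```

```text
[257, 189, 252, 188]
origin [559.25636439 -95.23156001] yaw 9.172604238432935 resid [[ 0.15192196 -1.10478958]
 [-1.49008098  0.35160271]
 [ 2.50490118  1.27428261]
 [-1.16674216 -0.52109574]]
pivot cap [ 36.9 -68.3] stop top ends [116.2  60.9] [112.7 -57.9]
roller ctr [-82.7  -1.7] ends [-80.2  49.3] [-85.6 -55.6]
peg base/top [-79.  -62.1] [-81.3 -62.9]
scene peg top [-76.1 -61.3] base [-84.7 -67.3] foot corners [-122.3   95.8] [-122.8  -94.8] pivot [ 39.7 -68.2]
0 [ -76. -118.] [435.87979597 264.72614623] [389.00873263 322.3275867 ]
0.2 [-84. -96.] [428.80533541 268.45207544] [379.32376578 318.84764892]
0.4 [-87. -72.] [421.08712379 270.68407201] [370.71448117 313.99119209]
expected (417.5, 269.25) (370.1991225109686, 308.57408032399593)
```

```bash
cat > g.py <<'E'
import sys
from h import *
from scipy.spatial.transform import Rotation as Ro
o=np.array([559.3,-95.2]);yaw=9.2;c,s=np.cos(np.radians(yaw)),np.sin(np.radians(yaw));R2=np.array([[c,-s],[s,c]])
def go(x,y,z,tyaw=-170.8):
    st=robot.sense();R=Ro.from_euler("xyz",st["tool_rot"],degrees=True);p=np.array([*(o+R2@[x,y]),z])
    Q=Ro.from_euler("xyz",[180,0,tyaw],degrees=True)
    print("local now",(R2.T@(st["position"][:2]-o)).round(1),st["position"][2].round(1),"F",st["wrist_force"].round(1),"clock",st["clock"])
    print("shift",(R.inv().apply(p-st["position"])/30).round(2),"turn",(np.degrees((R.inv()*Q).as_rotvec())/5).round(2))
if __name__=="__main__":go(*map(float,sys.argv[1:]))
E
python3 g.py -132 -2 150
python3 - <<'E'
from m import *
def tri(a,b):
    P=[]
    for F,(u,v) in((f,a),(s,b)):
        p,q=ray(F,u,v,0),ray(F,u,v,100);d=(q-p)/np.linalg.norm(q-p);P.append((p,np.eye(3)-np.outer(d,d)))
    x=np.linalg.solve(P[0][1]+P[1][1],P[0][1]@P[0][0]+P[1][1]@P[1][0]);return L(x),x[2].round(1)
print("pivot",tri(T(282,142),S(707,168)),"peg top",tri(T(310,297),S(608,218)),"base -y foot",tri(T(340,355),S(597,346)),"+y foot",tri(T(97,397),S(427,214)))
E
```

```text
local now [-232.5  700.2] 218.1 F [-0.6 -0.1 -0.6] clock 0.25
shift [-14.77 -18.46   2.29] turn [-0.01 -0.   -6.1 ]
[257, 189, 252, 188]
origin [559.25636439 -95.23156001] yaw 9.172604238432935 resid [[ 0.15192196 -1.10478958]
 [-1.49008098  0.35160271]
 [ 2.50490118  1.27428261]
 [-1.16674216 -0.52109574]]
pivot cap [ 36.9 -68.3] stop top ends [116.2  60.9] [112.7 -57.9]
roller ctr [-82.7  -1.7] ends [-80.2  49.3] [-85.6 -55.6]
peg base/top [-79.  -62.1] [-81.3 -62.9]
scene peg top [-76.1 -61.3] base [-84.7 -67.3] foot corners [-122.3   95.8] [-122.8  -94.8] pivot [ 39.7 -68.2]
0 [ -76. -118.] [435.87979597 264.72614623] [389.00873263 322.3275867 ]
0.2 [-84. -96.] [428.80533541 268.45207544] [379.32376578 318.84764892]
0.4 [-87. -72.] [421.08712379 270.68407201] [370.71448117 313.99119209]
expected (417.5, 269.25) (370.1991225109686, 308.57408032399593)
pivot (array([ 37.4, -68.6]), np.float64(59.0)) peg top (array([-80.4, -63. ]), np.float64(97.1)) base -y foot (array([-124.5,  -94.4]), np.float64(4.1)) +y foot (array([-127.4,   93.5]), np.float64(9.2))
```

Call:
move_arm(rows=[[-5,-6.2,0,0,0,0],[-5,-6.2,0,0,0,0],[-5,-6.2,0,0,0,0],[-5,-6.2,0,0,0,0],[-5,-6.2,0,0,0,0]], grip=60)

```text
clock: 0.85
position: [290.5, 329.0, 218.6]
tool_rot: [180.0, 0.0, 158.7]
wrist_force: [0.8, 0.4, 0.6]
opening: 61.2
gripper_force: 0.0
```

Call:
move_arm(rows=[[-5,-6.2,0,0,0,0],[-5,-6.2,0,0,0,0],[-5,-6.2,0,0,0,0],[-5,-6.2,0,0,0,0],[-5,-6.2,0,0,0,0]])

```text
clock: 1.35
position: [362.7, 101.1, 219.0]
tool_rot: [180.0, 0.1, 158.7]
wrist_force: [1.3, -0.2, -0.5]
opening: 59.8
gripper_force: 0.0
```

```bash
python3 g.py -134 -2 150
```

```text
local now [-162.7  225.2] 219.0 F [ 1.3 -0.2 -0.5] clock 1.35
shift [-4.67 -6.04  2.3 ] turn [-0.    0.02 -6.11]
```

Call:
move_arm(rows=[[-4.67,-6.04,1,0,0,-6.1],[-4.67,-6.04,1,0,0,-6.1],[-4.67,-6.04,1,0,0,-6.1],[-4.67,-6.04,1,0,0,-6.1],[-4.67,-6.04,1,0,0,-6.1]])

```text
clock: 1.85
position: [422.6, -100.3, 191.3]
tool_rot: [-180.0, 0.1, -170.5]
wrist_force: [1.0, 0.1, 0.9]
opening: 60.0
gripper_force: 0.0
```

```bash
python3 g.py -134 -2 90
```

```text
local now [-135.8   16.8] 191.3 F [1.  0.1 0.9] clock 1.85
shift [-0.05 -0.63  3.38] turn [-0.    0.02  0.06]
```

Call:
move_arm(rows=[[0,-0.6,1.5,0,0,0],[0,-0.6,3,0,0,0],[0,-0.6,3.6,0,0,0],[0,-0.6,3.6,0,0,0]])

```text
clock: 2.25
position: [422.2, -115.8, 79.6]
tool_rot: [179.8, -0.3, -170.8]
wrist_force: [-0.8, -0.1, -0.3]
opening: 60.0
gripper_force: 0.0
```

```bash
python3 g.py -134 -2 29
python3 - <<'E'
from h import *
a=cams.grab_frame("scene")["color"][225:345,290:450];b=cams.grab_frame("top")["color"][195:315,320:480]
cv2.imwrite("pics/c1.png",cv2.resize(np.hstack([a,b]),(800,300),interpolation=2))
E
```

```text
local now [-138.6    1.6] 79.6 F [-0.8 -0.1 -0.3] clock 2.25
shift [-0.16 -0.13  1.68] turn [ 0.04 -0.07 -0.01]
```

View pics/c1.png

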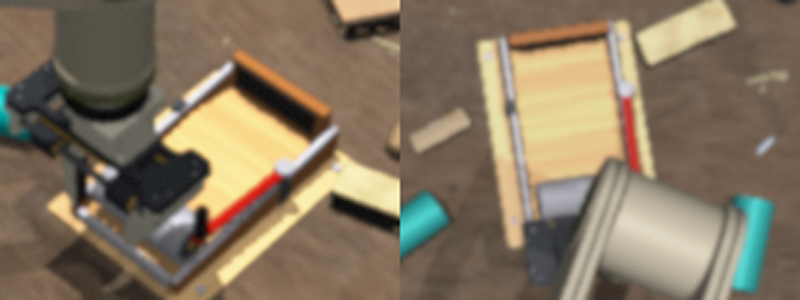

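The fingers hang behind the roller, over the lip and clear of the peg. Next I'll lower them and creep in.

Call:
move_arm(rows=[[0,-0.05,1,0,0,0],[0,-0.05,1.7,0,0,0],[0,-0.05,1.7,0,0,0]])

```text
clock: 2.65
position: [424.8, -117.6, 31.6]
tool_rot: [180.0, -0.1, -170.8]
wrist_force: [0.3, 0.3, -0.5]
opening: 60.0
gripper_force: 0.0
```

Call:
move_arm(rows=[[-0.15,0,0,0,0,0],[-0.3,0,0,0,0,0],[-0.45,0,0,0,0,0],[-0.6,0,0,0,0,0],[-0.7,0,0,0,0,0]])

```text
clock: 3.15
position: [447.0, -114.7, 32.7]
tool_rot: [-180.0, 0.1, -170.8]
wrist_force: [-0.1, 0.3, -0.2]
opening: 59.7
gripper_force: 0.0
```

```bash
python3 g.py -115 -2 29
```

```text
local now [-114.    -1.3] 32.7 F [-0.1  0.3 -0.2] clock 3.15
shift [ 0.03 -0.02  0.12] turn [-0.01  0.01  0.  ]
```

Call:
move_arm(rows=[[-0.1,0,0.03,0,0,0],[-0.2,0,0.06,0,0,0],[-0.3,0,0.06,0,0,0],[-0.4,0,0.06,0,0,0],[-0.5,0,0.06,0,0,0]])

```text
clock: 3.65
position: [461.0, -112.2, 30.2]
tool_rot: [180.0, -0.0, -170.8]
wrist_force: [-0.3, -0.6, -0.1]
opening: 60.1
gripper_force: 0.1
```

```bash
python3 g.py -95 -2 31;  python3 - <<'E'
from h import *
a=cams.grab_frame("scene")["color"][225:345,290:450];b=cams.grab_frame("top")["color"][195:315,320:480]
cv2.imwrite("pics/c2.png",cv2.resize(np.hstack([a,b]),(800,300),interpolation=2))
E
```

```text
local now [-99.8  -1.1] 30.2 F [-0.3 -0.6 -0.1] clock 3.65
shift [-0.16 -0.03 -0.03] turn [ 0. -0. -0.]
```

View pics/c2.png

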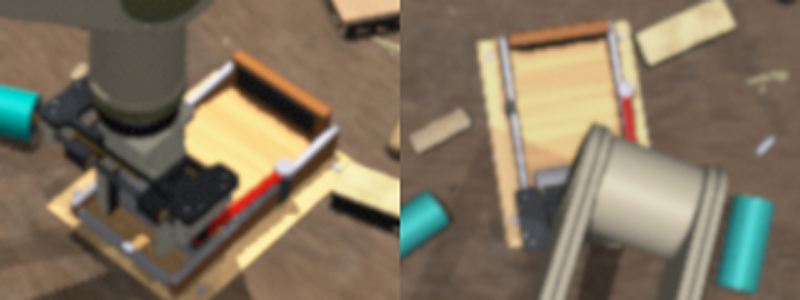

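Call:
move_arm(rows=[[-0.13,0,-0.01,0,0,0],[-0.26,0,-0.02,0,0,0],[-0.39,0,-0.04,0,0,0],[-0.52,0,-0.055,0,0,0],[-0.65,0,-0.07,0,0,0]])

```text
clock: 4.25
position: [480.4, -109.1, 32.4]
tool_rot: [-180.0, -0.0, -170.8]
wrist_force: [-1.8, 0.2, 1.3]
opening: 60.4
gripper_force: 0.9
```

Call:
move_arm(rows=[[-0.13,0,-0.015,0,0,0],[-0.26,0,-0.03,0,0,0],[-0.39,0,-0.045,0,0,0],[-0.52,0,-0.06,0,0,0],[-0.65,0,-0.075,0,0,0]])

```text
clock: 4.75
position: [499.6, -106.0, 34.6]
tool_rot: [180.0, -0.0, -170.8]
wrist_force: [-2.2, -1.0, 1.2]
opening: 60.0
gripper_force: 0.9
```

```bash
python3 g.py -32 -2 37;  python3 - <<'E'
from h import *
a=cams.grab_frame("scene")["color"][225:345,290:450];b=cams.grab_frame("top")["color"][195:315,320:480]
cv2.imwrite("pics/c3.png",cv2.resize(np.hstack([a,b]),(800,300),interpolation=2))
E
```

```text
local now [-60.6  -1.1] 34.6 F [-2.2 -1.   1.2] clock 4.75
shift [-0.95 -0.03 -0.08] turn [ 0. -0. -0.]
```

View pics/c3.png

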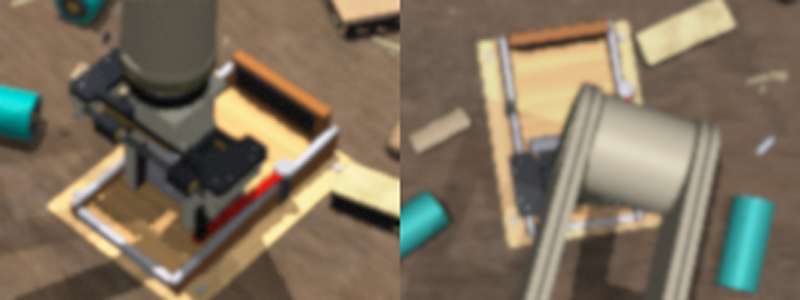

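The force (about 2 N back) shows that the fingers are pushing the roller up the slope. I'll carry on.

Call:
move_arm(rows=[[-0.13,0,-0.015,0,0,0],[-0.26,0,-0.03,0,0,0],[-0.39,0,-0.045,0,0,0],[-0.52,0,-0.06,0,0,0],[-0.65,0,-0.075,0,0,0]])

```text
clock: 5.35
position: [519.0, -102.9, 36.9]
tool_rot: [-180.0, 0.0, -170.8]
wrist_force: [-1.8, -0.2, 0.8]
opening: 59.9
gripper_force: 0.9
```

Call:
move_arm(rows=[[-0.13,0,-0.015,0,0,0],[-0.26,0,-0.03,0,0,0],[-0.39,0,-0.045,0,0,0],[-0.52,0,-0.06,0,0,0],[-0.65,0,-0.075,0,0,0]])

```text
clock: 5.85
position: [538.2, -99.8, 39.1]
tool_rot: [-180.0, -0.0, -170.8]
wrist_force: [-1.2, -0.0, 1.4]
opening: 59.8
gripper_force: 0.9
```

Call:
move_arm(rows=[[-0.13,0,-0.015,0,0,0],[-0.26,0,-0.03,0,0,0],[-0.39,0,-0.045,0,0,0],[-0.52,0,-0.06,0,0,0],[-0.65,0,-0.075,0,0,0]])

```text
clock: 6.35
position: [557.4, -96.7, 41.4]
tool_rot: [180.0, -0.0, -170.8]
wrist_force: [-1.5, -1.6, 0.8]
opening: 59.8
gripper_force: 0.9
```

```bash
python3 g.py 17 -2 41;  python3 - <<'E'
from h import *
a=cams.grab_frame("scene")["color"][225:345,290:450];b=cams.grab_frame("top")["color"][195:315,320:480]
cv2.imwrite("pics/c4.png",cv2.resize(np.hstack([a,b]),(800,300),interpolation=2))
E
```

```text
local now [-2.1 -1.1] 41.4 F [-1.5 -1.6  0.8] clock 6.35
shift [-0.64 -0.03  0.01] turn [ 0. -0. -0.]
```

View pics/c4.png

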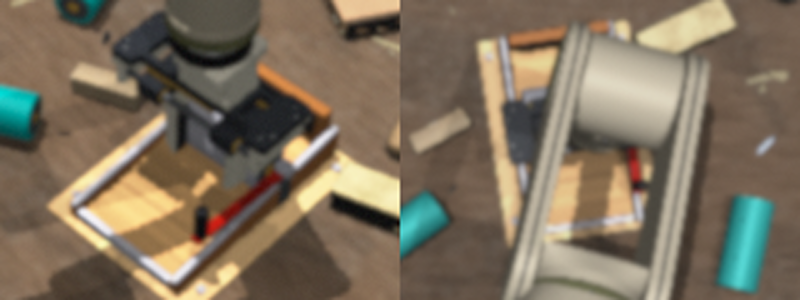

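Call:
move_arm(rows=[[-0.12,0,-0.01,0,0,0],[-0.24,0,-0.02,0,0,0],[-0.36,0,-0.02,0,0,0],[-0.48,0,-0.02,0,0,0],[-0.6,0,-0.02,0,0,0]])

```text
clock: 6.95
position: [575.2, -93.8, 41.9]
tool_rot: [-180.0, 0.0, -170.8]
wrist_force: [-2.6, -0.5, 1.5]
opening: 59.6
gripper_force: 0.9
```

Call:
move_arm(rows=[[-0.1,0,0,0,0,0],[-0.2,0,0,0,0,0],[-0.3,0,0,0,0,0],[-0.4,0,0,0,0,0],[-0.5,0,0,0,0,0]])

```text
clock: 7.45
position: [590.0, -91.4, 42.0]
tool_rot: [-180.0, 0.0, -170.8]
wrist_force: [-0.5, 0.6, -0.8]
opening: 60.0
gripper_force: 0.0
```

```bash
python3 g.py 42 -2 40
```

```text
local now [30.9 -1.1] 42.0 F [-0.5  0.6 -0.8] clock 7.45
shift [-0.37 -0.03  0.07] turn [-0.  0. -0.]
```

Call:
move_arm(rows=[[-0.06,0,0.02,0,0,0],[-0.12,0,0.04,0,0,0],[-0.18,0,0.06,0,0,0],[-0.24,0,0.06,0,0,0]])

```text
clock: 7.85
position: [596.8, -90.3, 40.0]
tool_rot: [180.0, -0.0, -170.8]
wrist_force: [0.2, 0.5, -0.3]
opening: 59.9
gripper_force: 0.0
```

Call:
move_arm(rows=[[-0.04,0,0,0,0,0],[-0.08,0,0,0,0,0],[-0.1,0,0,0,0,0]])

```text
clock: 8.15
position: [599.9, -89.8, 40.2]
tool_rot: [-180.0, 0.0, -170.8]
wrist_force: [0.1, -1.5, 0.3]
opening: 60.3
gripper_force: 0.0
```

Call:
move_arm(rows=[[-0.03,0,0,0,0,0],[-0.06,0,0,0,0,0],[-0.09,0,0,0,0,0],[-0.09,0,0,0,0,0]])

```text
clock: 8.55
position: [602.5, -89.4, 40.2]
tool_rot: [-180.0, 0.0, -170.8]
wrist_force: [0.3, 0.2, -0.1]
opening: 60.0
gripper_force: 0.0
```

Call:
move_arm(rows=[[0,0,-1.2,0,0,0],[0,0,-2.6,0,0,0],[0,0,-4,0,0,0],[0,0,-5,0,0,0],[0,0,-5,0,0,0]], grip=0)

```text
clock: 9.05
position: [605.6, -90.1, 196.8]
tool_rot: [-179.8, 0.5, -170.8]
wrist_force: [0.5, -0.4, 0.2]
opening: 24.6
gripper_force: 0.0
```

Call:
move_arm(rows=[[6,-3,0,0,0,-9],[6,-3,0,0,0,-9],[6,-3,0,0,0,-9],[6,-3,0,0,0,-9],[6,-3,0,0,0,-9]])

```text
clock: 9.55
position: [457.9, -151.7, 183.9]
tool_rot: [-177.4, -4.9, -137.3]
wrist_force: [2.2, 0.5, 0.2]
opening: 0.6
gripper_force: 0.0
```

```bash
python3 g.py -112 -95 130 54.2;  python3 - <<'E'
from h import *
a=cams.grab_frame("scene")["color"][225:345,290:450];b=cams.grab_frame("top")["color"][195:315,320:480]
cv2.imwrite("pics/c5.png",cv2.resize(np.hstack([a,b]),(800,300),interpolation=2))
E
```

```text
local now [-109.1  -39.6] 183.9 F [2.2 0.5 0.2] clock 9.55
shift [ 0.94 -1.4   1.95] turn [-1.52  0.63 33.68]
```

View pics/c5.png

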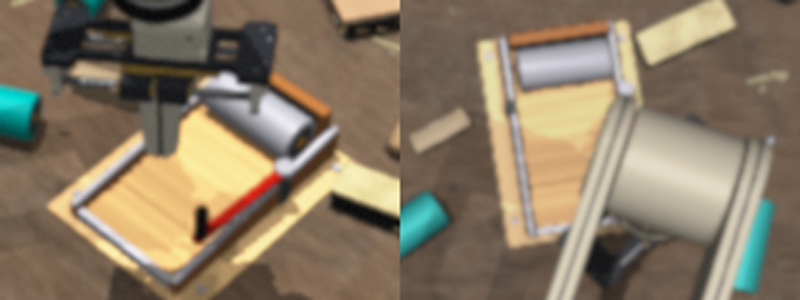

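The roller lies in the seat at the stop: in the top crop it is at (565,63), just below the board. The wrist turned the wrong way toward its limit, so I'll turn it back the other way.

Call:
move_arm(rows=[[0,0,0,-1.5,0.6,33.7],[0,0,0,-1.5,0.6,33.7],[0,0,0,-1.5,0.6,33.7],[0,0,0,-1.5,0.6,33.7],[0,0,0,-1.5,0.6,33.7]])

```text
clock: 10.15
position: [461.0, -149.8, 184.2]
tool_rot: [-176.3, -3.1, 179.5]
wrist_force: [-0.8, -0.1, 0.6]
opening: 0.1
gripper_force: 0.0
```

```bash
python3 g.py -112 -95 130 54.2;  python3 - <<'E'
from g import *
print(robot.sense()["joint_positions"].round(1))
f=cams.grab_frame("top");t=f["color"]
L=lambda u,v,z:(R2.T@(ray(f,u,v,z)[:2]-o)).round(1)
print("roller",L(386,220.2,55),"stop board top",L(320+(505-400)/2.5,195+42/2.5,66),L(320+(608-400)/2.5,195+30/2.5,66))
E
```

```text
local now [-105.8  -38.2] 184.2 F [-0.8 -0.1  0.6] clock 10.15
shift [-0.21 -1.78  1.91] turn [-1.08  0.45 25.06]
[ -20.6   -7.5  104.    -4.5   85.1 -109.7]
roller [78.8 -1.4] stop board top [113.1  66.6] [108.9 -57.2]
```

Call:
move_arm(rows=[[-0.2,-1.8,0,-1.1,0.4,25],[-0.2,-1.8,0,-1.1,0.4,25],[-0.2,-1.8,0,-1.1,0.4,25],[-0.2,-1.8,0,-1.1,0.4,25],[-0.2,-1.8,0,-1.1,0.4,25]])

```text
clock: 10.7
position: [466.9, -203.9, 187.3]
tool_rot: [-176.7, -1.1, 136.8]
wrist_force: [-0.1, -0.4, -0.1]
opening: 0.5
gripper_force: 0.0
```

```bash
python3 g.py -112 -95 130 54.2
```

```text
local now [-108.6  -92.6] 187.3 F [-0.1 -0.4 -0.1] clock 10.7
shift [-0.03 -0.03  1.91] turn [-0.69  0.3  16.51]
```

Call:
move_arm(rows=[[0,0,0,-0.7,0.3,16.5],[0,0,0,-0.7,0.3,16.5],[0,0,0,-0.7,0.3,16.5],[0,0,0,-0.7,0.3,16.5],[0,0,0,-0.7,0.3,16.5]])

```text
clock: 11.2
position: [467.0, -203.8, 187.3]
tool_rot: [-178.3, 0.1, 93.9]
wrist_force: [0.7, -0.1, -0.2]
opening: 0.6
gripper_force: 0.0
```

Call:
move_arm(rows=[[0,0,0,-0.3,0,7.9],[0,0,0,-0.3,0,7.9],[0,0,0,-0.3,0,7.9],[0,0,0,-0.3,0,7.9],[0,0,0,-0.3,0,7.9]])

```text
clock: 11.7
position: [466.9, -203.8, 187.4]
tool_rot: [179.9, 0.7, 54.4]
wrist_force: [-0.9, 0.4, -0.7]
opening: 0.6
gripper_force: 0.0
```

```bash
python3 g.py -112 -95 66 54.2
```

```text
local now [-108.5  -92.4] 187.4 F [-0.9  0.4 -0.7] clock 11.7
shift [-0.09 -0.03  4.05] turn [0.03 0.14 0.04]
```

Call:
move_arm(rows=[[-0.2,0,1.5,0,0.1,0],[-0.2,0,3,0,0.1,0],[-0.2,0,4,0,0.1,0],[-0.2,0,4,0,0.1,0]])

```text
clock: 12.1
position: [459.0, -208.0, 62.5]
tool_rot: [-179.6, 0.3, 54.7]
wrist_force: [-0.7, 0.1, 0.2]
opening: 0.4
gripper_force: 0.0
```

```bash
python3 g.py -92 -75 66 54.2
python3 - <<'E'
from h import *
a=cams.grab_frame("scene")["color"][225:345,290:450];b=cams.grab_frame("top")["color"][195:315,320:480]
cv2.imwrite("pics/c6.png",cv2.resize(np.hstack([a,b]),(800,300),interpolation=2))
E
```

```text
local now [-117.1  -95.3] 62.5 F [-0.7  0.1  0.2] clock 12.1
shift [ 1.07  0.12 -0.12] turn [-0.08  0.05  0.1 ]
```

View pics/c6.png

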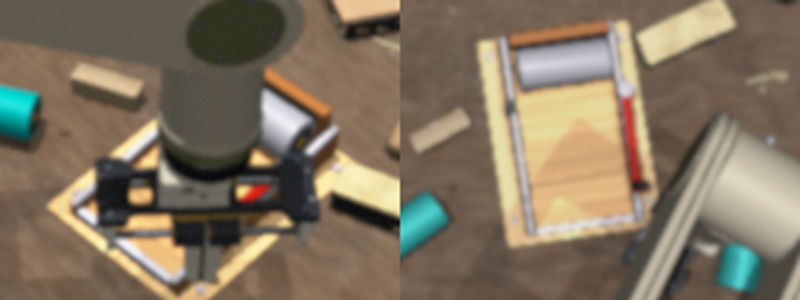

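```bash
cat > k.py <<'E'
from g import *
st=robot.sense();p=R2.T@(st["position"][:2]-o);R=Ro.from_euler("xyz",st["tool_rot"],degrees=True).as_matrix()
tx=R2.T@R[:2,0];ty=R2.T@R[:2,1];n=np.array([1,1])/2**.5
print(p.round(1),st["position"][2].round(1),st["wrist_force"].round(1))
for th in range(int(sys.argv[1]),int(sys.argv[2]),-6):
    q=np.array([37,-68.5])+117*np.array([np.cos(np.radians(th)),np.sin(np.radians(th))])-n*14.5-p
    print(th,[round(q@tx/30,2),round(q@ty/30,2)])
E
python3 k.py 177 80
```

```text
[-113.8  -97.8] 68.1 [-0.   0.5  0.7]
177 [np.float64(1.15), np.float64(-0.03)]
171 [np.float64(1.47), np.float64(-0.28)]
165 [np.float64(1.82), np.float64(-0.5)]
159 [np.float64(2.18), np.float64(-0.68)]
153 [np.float64(2.56), np.float64(-0.83)]
147 [np.float64(2.96), np.float64(-0.93)]
141 [np.float64(3.36), np.float64(-0.99)]
135 [np.float64(3.77), np.float64(-1.01)]
129 [np.float64(4.18), np.float64(-0.98)]
123 [np.float64(4.58), np.float64(-0.92)]
117 [np.float64(4.97), np.float64(-0.81)]
111 [np.float64(5.35), np.float64(-0.66)]
105 [np.float64(5.72), np.float64(-0.47)]
99 [np.float64(6.06), np.float64(-0.25)]
93 [np.float64(6.37), np.float64(0.01)]
87 [np.float64(6.66), np.float64(0.31)]
81 [np.float64(6.91), np.float64(0.62)]
```

Call:
move_arm(rows=[[0.4,0,0.05,0,0,0],[0.8,0,0.05,0,0,0],[1.15,0,0.05,0,0,0],[1.47,-0.28,0.05,0,0,0],[1.82,-0.5,0.05,0,0,0]])

```text
clock: 12.7
position: [482.6, -155.6, 66.6]
tool_rot: [179.8, 0.2, 54.6]
wrist_force: [-0.6, -1.2, 0.7]
opening: 0.5
gripper_force: 0.2
```

```bash
python3 k.py 165 80
```

```text
[-85.4 -47.3] 66.6 [-0.6 -1.2  0.7]
165 [np.float64(-0.05), np.float64(0.01)]
159 [np.float64(0.32), np.float64(-0.18)]
153 [np.float64(0.7), np.float64(-0.32)]
147 [np.float64(1.09), np.float64(-0.42)]
141 [np.float64(1.5), np.float64(-0.48)]
135 [np.float64(1.91), np.float64(-0.5)]
129 [np.float64(2.31), np.float64(-0.48)]
123 [np.float64(2.72), np.float64(-0.41)]
117 [np.float64(3.11), np.float64(-0.3)]
111 [np.float64(3.49), np.float64(-0.15)]
105 [np.float64(3.85), np.float64(0.03)]
99 [np.float64(4.19), np.float64(0.26)]
93 [np.float64(4.51), np.float64(0.52)]
87 [np.float64(4.79), np.float64(0.81)]
81 [np.float64(5.05), np.float64(1.13)]
```

Contact is showing in the force, so I'll carry on along the arc.

Call:
move_arm(rows=[[0.32,-0.18,0,0,0,0],[0.7,-0.32,0,0,0,0],[1.1,-0.42,0,0,0,0],[1.5,-0.48,0,0,0,0],[1.9,-0.5,0,0,0,0]])

```text
clock: 13.2
position: [503.5, -100.6, 65.9]
tool_rot: [179.9, 0.2, 54.6]
wrist_force: [-0.8, 0.0, -0.7]
opening: 0.4
gripper_force: 0.3
```

```bash
python3 k.py 135 80
python3 - <<'E'
from h import *
a=cams.grab_frame("scene")["color"][225:345,290:450];b=cams.grab_frame("top")["color"][195:315,320:480]
cv2.imwrite("pics/c7.png",cv2.resize(np.hstack([a,b]),(800,300),interpolation=2))
E
```

```text
[-56.    3.6] 65.9 [-0.8  0.  -0.7]
135 [np.float64(0.01), np.float64(-0.01)]
129 [np.float64(0.42), np.float64(0.01)]
123 [np.float64(0.82), np.float64(0.08)]
117 [np.float64(1.21), np.float64(0.19)]
111 [np.float64(1.59), np.float64(0.34)]
105 [np.float64(1.96), np.float64(0.53)]
99 [np.float64(2.3), np.float64(0.75)]
93 [np.float64(2.61), np.float64(1.01)]
87 [np.float64(2.9), np.float64(1.3)]
81 [np.float64(3.15), np.float64(1.62)]
```

View pics/c7.png

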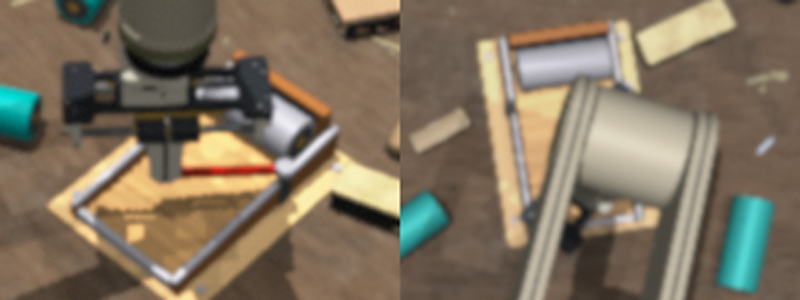

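The keeper now points across the deck at about 45°, with the fingers behind the peg at (165,165). I'll finish the arc, slowly at the end.

Call:
move_arm(rows=[[0.42,0.01,0,0,0,0],[0.82,0.08,0,0,0,0],[1.2,0.19,0,0,0,0],[1.6,0.34,0,0,0,0],[1.95,0.53,0,0,0,0]])

```text
clock: 13.8
position: [550.8, -62.5, 65.7]
tool_rot: [179.9, 0.2, 54.6]
wrist_force: [-0.8, 0.4, -0.1]
opening: 0.3
gripper_force: 0.2
```

```bash
python3 k.py 105 75
```

```text
[-3.1 33.7] 65.7 [-0.8  0.4 -0.1]
105 [np.float64(0.0), np.float64(-0.02)]
99 [np.float64(0.35), np.float64(0.2)]
93 [np.float64(0.66), np.float64(0.46)]
87 [np.float64(0.95), np.float64(0.75)]
81 [np.float64(1.2), np.float64(1.07)]
```

Call:
move_arm(rows=[[0.17,0.1,0,0,0,0],[0.34,0.2,0,0,0,0],[0.5,0.33,0,0,0,0],[0.66,0.46,0,0,0,0],[0.66,0.46,0,0,0,0]])

```text
clock: 14.3
position: [573.3, -55.1, 65.8]
tool_rot: [179.8, 0.2, 54.6]
wrist_force: [0.3, -0.2, 0.1]
opening: 0.4
gripper_force: 0.0
```

Call:
move_arm(rows=[[0.05,0.05,0,0,0,0],[0.1,0.1,0,0,0,0],[0.15,0.14,0,0,0,0],[0.15,0.14,0,0,0,0]])

```text
clock: 14.7
position: [578.8, -53.9, 65.7]
tool_rot: [179.8, 0.2, 54.6]
wrist_force: [-0.1, -0.2, 0.1]
opening: 0.5
gripper_force: 0.0
```

Call:
move_arm(rows=[[0.05,0.05,0,0,0,0],[0.1,0.1,0,0,0,0],[0.15,0.15,0,0,0,0],[0.15,0.15,0,0,0,0]])

```text
clock: 15.1
position: [583.2, -53.5, 65.2]
tool_rot: [-180.0, 0.4, 54.6]
wrist_force: [-9.0, -5.0, 5.1]
opening: 0.4
gripper_force: 4.2
```

```bash
python3 k.py 93 75
python3 - <<'E'
from g import *
for n in("scene","top"):
    f=cams.grab_frame(n);h=cv2.cvtColor(f["color"],cv2.COLOR_BGR2HSV)
    m=cv2.inRange(h,(0,150,80),(7,255,255))|cv2.inRange(h,(174,150,80),(180,255,255))
    m[:195]=0;m[340:]=0;m[:,:300]=0;m[:,440:]=0
    P=np.argwhere(m)[:,::-1].astype(np.float32)
    print(n,len(P))
    if len(P)>8:
        for u,v in cv2.boxPoints(cv2.minAreaRect(P)): print((R2.T@(ray(f,u,v,55)[:2]-o)).round(1))
        c=cv2.fitLine(P,2,0,.01,.01).ravel();q=[R2.T@(ray(f,*(c[2:]+k*c[:2]),55)[:2]-o) for k in(-8,8)];d=q[1]-q[0];print("angle",np.degrees(np.arctan2(d[1],d[0])))
E
```

```text
[30.3 37.4] 65.2 [-9.  -5.   5.1]
93 [np.float64(-0.21), np.float64(-0.25)]
87 [np.float64(0.08), np.float64(0.04)]
81 [np.float64(0.33), np.float64(0.36)]
scene 108
[34.1 27.3]
[45.  30.3]
[ 45.7 -52.4]
[ 35.1 -54.9]
angle -90.5401801088556
top 0
```

The force rises to about 10 N at the end stop and the red arm measures 90.5°, so the keeper is closed. I'll back off and lift.

Call:
move_arm(rows=[[-0.2,-0.1,0,0,0,0],[-0.6,-0.1,0,0,0,0],[-1,-0.1,0,0,0,0],[-1,-0.1,-1,0,0,0],[-1,-0.1,-2,0,0,0]])

```text
clock: 15.7
position: [563.4, -76.1, 125.2]
tool_rot: [-180.0, 0.3, 54.5]
wrist_force: [0.4, 0.6, 0.5]
opening: 0.3
gripper_force: 0.0
```

Call:
move_arm(rows=[[-1,0,-1.5,0,0,0],[-2,0,-3,0,0,0],[-4,2,-4,0,0,0],[-5,3,-4,0,0,0],[-6,4,-4,0,0,0]])

```text
clock: 16.2
position: [554.3, -265.8, 246.9]
tool_rot: [179.6, 0.2, 54.6]
wrist_force: [1.3, -0.1, 1.0]
opening: 0.2
gripper_force: 0.0
```

Call:
move_arm(rows=[[-1,1,0,0,0,0],[-2,2,0,0,0,0],[-2,2,0,0,0,0],[-2,2,0,0,0,0]])

```text
clock: 16.6
position: [567.2, -348.2, 243.6]
tool_rot: [179.9, 0.2, 54.4]
wrist_force: [-0.7, 0.1, 0.5]
opening: 0.6
gripper_force: 0.0
```

Run:
```python
from g import *
print(robot.sense()["position"])
for n in("scene","top"):
    f=cams.grab_frame(n);h=cv2.cvtColor(f["color"],cv2.COLOR_BGR2HSV)
    L=lambda u,v,z:(R2.T@(ray(f,u,v,z)[:2]-o)).round(1)
    m=cv2.inRange(h,(0,150,80),(7,255,255))|cv2.inRange(h,(174,150,80),(180,255,255))
    m[:195]=0;m[340:]=0;m[:,:300]=0;m[:,440:]=0
    P=np.argwhere(m)[:,::-1].astype(np.float32)
    print(n,len(P))
    if len(P)>8:
        c=cv2.fitLine(P,2,0,.01,.01).ravel();q=[R2.T@(ray(f,*(c[2:]+k*c[:2]),55)[:2]-o) for k in(-8,8)];d=q[1]-q[0];print("keeper angle",np.degrees(np.arctan2(d[1],d[0])),q[0])
    if n=="top":
        g=cv2.inRange(h,(0,0,110),(180,50,255));g[:205]=0;g[235:]=0;g[:,:364]=0;g[:,412:]=0
        c=max(cv2.findContours(cv2.morphologyEx(g,2,np.ones((5,5),np.uint8)),0,2)[0],key=cv2.contourArea);r=cv2.minAreaRect(c);print(r)
        b=np.array([L(u,v,47) for u,v in cv2.boxPoints(r)]);print("roller box",b,b.mean(0))
```

```text
[ 567.19866338 -348.20154032  243.56678606]
scene 144
keeper angle -90.56308598678332 [41.8388835 14.9655272]
top 106
keeper angle -90.45850759031627 [38.24603407 16.66452955]
((386.8406982421875, 219.97023010253906), (15.610825538635254, 41.29865646362305), 82.14668273925781)
roller box [[104.7  56.6]
 [103.1 -68.3]
 [ 55.7 -66.6]
 [ 57.3  57.8]] [80.2   -5.125]
```

```bash
python3 -c "
from cell import ticket
print(ticket.hand_in())"
```

```text
the job is handed in; nothing more can be done
None
```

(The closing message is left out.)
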